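# Clear, try, free and hold the tool chest lid

## Task

The torch left standing on the lid of the red tool chest is in the way: lay it on its side in its charging cradle, tail towards the upright charging block, and let go of it. Then try the lid with a gentle tug on its front handle before touching the yellow release; the lock may or may not have caught, and if it has, do not force it but slide the yellow release fully over towards the handle to free it. Raise the lid by the handle to about 45 degrees and finish holding it there (it has no stay and falls shut if let go), leaving everything else on the bench where it is.

Things in the scene. Friction and masses are not known exactly. Their poses are not given: they have to be found in the camera images.
- chest: red steel tool chest on the bench, fixed, 340 mm wide (y), 210 mm deep (x), 159 mm high with its lid shut; origin: centre of its underside; x axis points from its front (handle and release side, nearest the robot) to its hinged back, y along its width to the left as seen from its front, z up
- lid (a joint): angle of the lid in rad: 0 shut, grows as it opens (0.785 is 45 degrees). Red steel tray, top 159 mm above the bench when shut, 0.9 kg with its handle, no stay: falls shut if let go; about 5 N at the handle lifts it. If the lock has not caught it lifts freely; if caught, the handle rises about 4 mm by free play, then resists like a stiff spring, about 2 N per mm at the handle
- lid_hinge (a point): point on the lid's hinge line (which runs along the chest's y), in the middle of the chest's width, at its back upper edge: 107 mm behind the chest's origin (+x), 137 mm above the bench
- handle: steel bar handle, round, 12 mm in diameter, 110 mm long along the chest's y, 40 mm in front of the lid's front edge on two posts 94 mm apart; can be pinched from above, fingers fore and aft. Origin: middle of the bar; lid shut: 148 mm above the bench, 254 mm in front of the hinge line and 11 mm above it. It swings about that line; its axes turn with the lid (the chest's when shut)
- slide (a joint): travel of the yellow release in m: 0 at home (as at the start), 0.020 fully over towards the handle (the chest's -y); moves with 2 to 3 N, stays where it is put. From about 12 mm on it throws a caught lock open, which then stays open; it does nothing if the lock was not caught. Works only while the lid is not being pulled up
- slide_knob (a point): centre of the yellow release knob on the chest's front, left of the handle: a block 14 mm wide (y), 24 mm high, out to 32 mm from the front wall, free from above and from both sides. At home its centre is 125 mm to +y of the chest's middle, 123 mm in front of the chest's origin, 110 mm above the bench; its top is 15 mm below the lid's lower edge
- latch: lock case inside the chest behind its front wall, 50 mm left of the middle, with the hidden claw that holds the striker; whether it has caught cannot be seen from outside. Origin 60 mm above the bench; axes of the chest
- striker: small steel loop under the lid that the lock catches, 192 mm in front of the hinge line; origin at its lower bar, 100 mm above the bench with the lid shut; axes of the chest when shut
- torch: black cylindrical torch (flashlight) with a yellow ring at its lens end, 180 mm long, body 34 mm in diameter from the tail up to 132 mm, head 44 mm in diameter from 144 to 180 mm, about 0.3 kg; at the start it stands upright on its tail on the chest's lid, lens up. Origin: centre of its tail face; z along its axis towards the lens
- torch_lens (a point): centre of the torch's lens face, 180 mm from its origin along its z
- cradle: black charging cradle fixed on the bench: base 85 (x) by 210 mm (y), 12 mm thick, two orange 90 degree V saddles at y = -55 and +32 mm (12 mm thick, lips about 53 mm up and 28 mm either side) and an upright charging block 50 mm wide, 76 mm high, inner face at y = -91 mm. The 75 mm between the saddles is free for fingers. Origin: under the middle of the V, z up
- cradle_seat (a point): where the centre of the torch's tail face belongs: on the cradle's middle line, 50 mm above the bench, 85 mm to -y of the cradle's origin; the torch then lies along the cradle's y, level, lens towards +y
- mug: blue mug, 80 mm across, 92 mm high, origin under its centre
- tub: blue screw-top grease tub, 60 mm across, 55 mm high, origin under its centre
- tin: aluminium parts tin, 75 x 100 x 30 mm, origin under its centre
- screwdriver: screwdriver lying on the bench in front of the chest, about 25 mm high, along its own x
- hammer: hammer lying near a side of the bench, along its own x
- wrench: wrench lying near a side of the bench, along its own x
- tape: roll of yellow tape lying flat, 66 mm across, 19 mm high, origin under its centre

How it is judged (in metres and radians):
On the way, in this order (a step that is already met when the one before it is completed fails the run):
1. the torch lies in both saddles of the cradle, tail towards the charging block, let go (x of torch in the frame of cradle between -0.007 and 0.007 m and y of torch in the frame of cradle between -0.096 and -0.06 m and z of torch in the frame of cradle between 0.042 and 0.058 m and x of torch_lens in the frame of cradle between -0.01 and 0.01 m and z of torch_lens in the frame of cradle between 0.042 and 0.058 m and y of torch_lens in the frame of cradle above 0.08 m and contact force between the fingers and torch below 0.1 N and linear speed of torch below 0.03 m/s), for 0.2 s.
2. with the release not yet moved, the lid is tried: it comes up freely, or the tug is felt at the lock (over 2 N on the striker) (value of joint slide below 0.004 m and (contact force between striker and latch above 2 N or value of joint lid above 0.06 rad)), for 0.05 s.
3. the lid is raised by its handle to about 45 degrees (value of joint lid above 0.6 rad and contact force between the fingers and handle above 1 N), for 0.2 s.
At the end, for the whole second after the job is handed in: the torch lies at rest, let go, in both saddles (axis 50 mm up within 8 mm, within 7 to 10 mm of the cradle's middle line), lens towards +y, tail face 60 to 96 mm to -y; the lid stands still at 0.6 to 0.97 rad, the fingers holding its handle (over 1 N) (all of step 1 and all of step 3 and value of joint lid below 0.97 rad and velocity of joint lid between -0.08 and 0.08 rad/s and contact force between striker and latch below 0.1 N); the arm keeps its last pose, push and grip.
It fails at once if the caught lock is forced (over 40 N on the striker) (contact force between striker and latch above 40 N).
It fails at once if something else on the bench is knocked away or over (moved more than 40 mm) (distance of any of mug, tub, tin, screwdriver, hammer, wrench, tape from where it was at the start of the episode above 0.04 m).
It also fails if it takes over 72 s, if anything falls off the work surface, if the arm or the gripper's body presses on something with over 40 N, if the wrist force passes 120 N, or if a joint passes its speed limit or range.

## Robot

A 6-joint arm with a two-finger parallel gripper is mounted at the origin on the work surface. World frame = base frame: x ahead of the robot, y to its left, z up, the work surface at z = 0. Lengths are in m, angles in degrees, forces in N, time in s.
With the tool pointing down it reaches from about 0.4 to 0.825 m from the base axis. Payload 7 kg.
Tool frame: the origin (TCP) lies between the finger pads; the fingertips stand 19 mm ahead of it and the grasp point (between the pads) is the TCP; z points along the fingers, y is the line along which they close (so a half turn about z gives the same grasp; the last joint's range is limited). The gripper opens to 88 mm and grips with 3 to 60 N. Pads are 19 mm wide; open, the fingers measure 130 mm over their backs; the gripper's body (78 mm by 193 mm) begins 47 mm behind the grasp point.
Start: joints at [80.735, 20.546, 0.682, 0, -70.136, -16.507], TCP at [0.293, 0.608, 0.246] pointing down, gripper open.
Joint ranges: [-176.03, 176.03], [-82.01, 121.73], [-58.28, 71.71], [-173.87, 95.51], [-174.79, -0.11], [-173.66, 173.66]. Speed limits (degrees/s): [136.94, 136.94, 172.46, 180, 180, 180].

## Interface

Orientations are given as [roll, pitch, yaw] about the fixed x, y, z axes, in that order (R = Rz(yaw) Ry(pitch) Rx(roll)).
In Python, from plant import get_obs, snapshot, close_job, spot_in, spot_point gives the robot as it stands.
- The arm moves only by the tool play_rows, never from a script. Its argument "plan" is a list of rows, each a list of 6 numbers: the shift along the tool's x, y, z in cm, then the turn, a rotation vector about the tool's x, y, z in degrees. A call has 1 to 20 rows; each row shifts and turns the commanded pose from where the row before left it, along the tool's axes as they then stand; what a row does not reach is not made up. A row lasts 1/12 s, in which the tool goes at most 41.7 mm and 7.16 degrees, less where a joint would pass 70% of its speed; a pose out of reach is approached as far as the arm can. A call is refused whole if a number of a shift passes 4.17 or a number of a turn 7.16, either way. A call with a gripper value outside its range is refused whole. "grip" is the finger opening in cm, from 0 to 8.76, set as the call begins (left out, the last holds). The fingers move at their own pace and stop on an object; the grip force is fixed at half the most. Time passes only in rows, so rows that do not move let the fingers close. It gives the time, the measured TCP pose, the force, the opening and the grip force at its end, in the units of the state.
- get_obs(): the state, without advancing time (a new reading comes with each control period).
- snapshot(name): name is "scene" or "top"; returns a dict with "frame" (420x560x3 uint8, red, green, blue), "fx", "fy", "cx", "cy" (pixels), "position" and "attitude" of the camera in the world. Camera axes: x right, y down, z forward; pixel columns grow to the right and rows downward; lengths in m; the calibration is good to about 2 mm. A picture is of the moment at which its call begins. There is no depth.
- close_job(): hands the job in; it is judged then, once.
Trained networks look in the newest picture that a camera, given by its name, has taken for a name from the list of things; names that differ only in an ending like _2 or _b are one class to them, and where a whole thing is asked for, a point or a joint stands for the part that bears it (a point fixed in the world has none). Each returns a list of dicts, best first, with "score" (0 to 1); they miss things now and then, are a little off and sometimes report something else, mostly with a low value. They report only what shows in the picture. A call takes as long as a camera call.
- spot_in(camera, thing): "position" ([x, y, z] in m, in world coordinates, good to about 4 mm: the middle of the surface that is visible of it).
- spot_point(camera, thing): "position" ([x, y, z] in m, in world coordinates, good to about 4 mm: a listed point, or the origin of a listed thing).
The state is a dict: "clock": time; "joint_pos": joint angles; "qvel": joint speeds; "tau": joint torques, N m; "tool_pos": TCP position; "orientation": TCP orientation; "force": force on the tool from outside, world axes, zero at the start; "moment": the same for the moment, N m; "opening": finger opening in m; "gripper_force": force on a finger pad.
Only numpy, scipy, OpenCV 4.12 (cv2) and the standard library are available. Lean on these libraries where they do the work, as an engineer would, in place of code of your own. Each camera call takes 0.05 s, during which the arm holds its last target. There are 200 camera calls.

## Working session

There is one attempt and no reset: what is moved stays moved. The work goes in short steps, Python scripts to look and compute and a tool call to move; the robot and the scene stay as the last step left them, time stands still between calls to the robot, and variables do not carry over. Pictures are saved under pics/ and viewed, at most 10 in all, crops included, and the job is handed in when it is done.

Besides the shell and the picture viewer there is one more tool, called by a JSON object that holds its "fn" and its "kwargs", one argument or row to a line. play_rows: Moves the arm, as the interface text tells. Its arguments: {"type":"object","properties":{"plan":{"type":"array","items":{"type":"array","items":{"type":"number"}}},"grip":{"type":"number"}},"required":["plan"]}

```bash
ls; mkdir -p pics
python3 - <<'E'
from plant import *
import cv2,numpy as np
o=get_obs();print(o)
for c in("scene","top"):
    s=snapshot(c);cv2.imwrite(f"pics/{c}0.png",s["frame"][:,:,::-1])
    print(c,s["fx"],s["cx"],s["cy"],s["position"],s["attitude"])
    for t in("chest","handle","lid_hinge","slide_knob","torch","torch_lens","cradle","cradle_seat","mug","tub","tin","screwdriver","hammer","wrench","tape"):
        print(t,[(np.round(d["position"],3).tolist(),round(d["score"],2)) for d in spot_point(c,t)[:2]])
print(get_obs()["clock"])
E
```

```text
pics
{'clock': 0.0, 'joint_pos': array([ 8.07360187e+01,  2.05909993e+01,  6.32415279e-01, -1.98118267e-02,
       -7.01362084e+01, -1.65083718e+01]), 'qvel': array([-0.0504925 ,  0.05444138, -0.03319382, -0.022851  ,  0.01471946,
       -0.05530471]), 'tau': array([-3.52921438e-05, -5.82721317e+01,  2.93046409e+01,  6.99689627e+00,
        6.71296104e-03, -1.71416482e-04]), 'tool_pos': array([0.29329412, 0.60742593, 0.24461824]), 'orientation': array([ 1.79903822e+02, -9.08180648e-03, -2.57790927e+01]), 'force': array([-1.08423489,  1.11268327,  0.37066846]), 'moment': array([ 0.00483219, -0.01903361, -0.04462112]), 'gripper_force': 0.0, 'opening': 0.0877284573678807}
scene 545.6231872163096 277.667506631212 207.94812315916872 [1.81187821 0.27849582 1.74247571] [-140.13300274    0.28520447  102.33764984]
chest [([0.58, 0.225, 0.005], 0.72), ([0.564, -0.275, 0.053], 0.37)]
handle [([0.431, 0.213, 0.145], 0.61)]
lid_hinge [([0.686, 0.233, 0.136], 0.91), ([0.7, -0.208, -0.0], 0.21)]
slide_knob []
torch [([0.566, 0.241, 0.158], 0.8)]
torch_lens [([0.566, 0.239, 0.338], 0.66)]
cradle [([
[... 666 characters left out ...]
8, 0.002], 0.41)]
handle [([0.436, 0.217, 0.148], 0.72), ([0.567, 0.236, 0.339], 0.17)]
lid_hinge [([0.688, 0.231, 0.136], 0.97)]
slide_knob [([0.585, -0.193, 0.001], 0.72), ([0.448, 0.342, 0.106], 0.39)]
torch [([0.565, 0.238, 0.156], 0.76)]
torch_lens [([0.567, 0.238, 0.338], 0.97)]
cradle [([0.584, -0.19, 0.001], 0.56)]
cradle_seat [([0.56, -0.271, 0.046], 0.76)]
mug [([0.702, -0.208, 0.005], 0.84)]
tub [([0.44, -0.238, 0.003], 0.74), ([0.565, 0.24, 0.156], 0.16)]
tin [([0.463, -0.105, 0.004], 0.76)]
screwdriver [([0.342, 0.141, 0.0], 0.55)]
hammer [([0.4, 0.507, 0.004], 0.84)]
wrench [([0.415, -0.502, -0.001], 0.7), ([0.685, 0.235, 0.135], 0.34)]
tape [([0.594, 0.475, -0.001], 0.48)]
1.6
```

View pics/scene0.png

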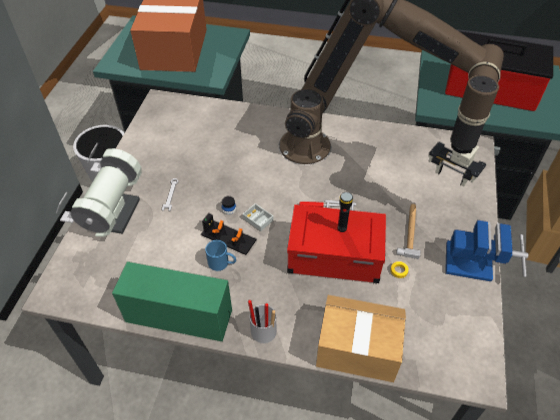

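View pics/top0.png

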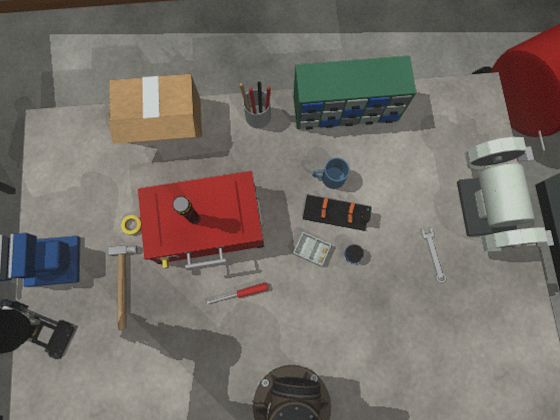

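The scene picture shows the torch standing on the red chest at about (345,215). The cradle is at (230,235) with its block at the left end, the mug close by at (217,255), and the tin and tub nearby. The top picture shows the handle at (205,262), the yellow knob at (165,264), and the cradle at (337,212) with its block to the right (−y). The network positions agree with both pictures, except for a false chest and a false slide_knob hit.

```bash
cat > h.py <<'E'
from plant import *
import cv2,numpy as np
from scipy.linalg import logm,expm
from scipy.spatial.transform import Rotation as R
def pose(o=None):
    o=o or get_obs();T=np.eye(4);T[:3,:3]=R.from_euler("xyz",o["orientation"],degrees=True).as_matrix();T[:3,3]=o["tool_pos"];return T
def mk(p,rpy):
    T=np.eye(4);T[:3,:3]=R.from_euler("xyz",rpy,degrees=True).as_matrix();T[:3,3]=p;return T
def rows(A,B,n):
    "n identical tool-frame rows (screw motion) from A to B"
    M=np.real(expm(np.real(logm(np.linalg.inv(A)@B))/n))
    return np.r_[M[:3,3]*100,R.from_matrix(M[:3,:3]).as_rotvec(degrees=True)].round(2).tolist()
def ray(s,u,v,z):
    Rc=R.from_euler("xyz",s["attitude"],degrees=True).as_matrix()
    d=Rc@np.array([(u-s["cx"])/s["fx"],(v-s["cy"])/s["fy"],1]);p=np.array(s["position"]);return p+d*(z-p[2])/d[2]
E
python3 - <<'E'
from h import *
for c in("top","scene"):
    s=snapshot(c);hsv=cv2.cvtColor(s["frame"],cv2.COLOR_RGB2HSV)
    m=cv2.inRange(hsv,(5,150,120),(18,255,255))
    n,l,st,ce=cv2.connectedComponentsWithStats(m)
    for i in range(1,n):
        p=ray(s,*ce[i],.04)
        if st[i,4]>8 and abs(p[0]-.58)<.12 and abs(p[1]+.19)<.15: print(c,st[i].tolist(),ce[i].round(1),p.round(3))
f=lambda y,d:None
A=pose()
# 1 rise+translate, keep orientation; then yaw; then tilt
B=mk([.33,.45,.45],[180,0,-60]);C=mk([.45,.0,.42],[180,0,-107])
print(rows(A,B,10),rows(B,C,14))
h=np.array([.295,.955])
print("tilted rpy",(R.from_euler("xyz",[180,0,-107],degrees=True)*R.from_rotvec([0,-80,0],degrees=True)).as_matrix().round(3))
E
```

```text
top [323, 198, 5, 10, 36] [324.9 202.6] [ 0.608 -0.165  0.04 ]
top [349, 203, 6, 10, 39] [351.3 207.6] [ 0.584 -0.249  0.04 ]
top [322, 209, 4, 8, 24] [323.2 212.6] [ 0.575 -0.156  0.04 ]
top [348, 214, 4, 9, 30] [349.5 218. ] [ 0.55  -0.239  0.04 ]
scene [212, 221, 11, 12, 54] [217.8 227.2] [ 0.571 -0.244  0.04 ]
scene [232, 229, 10, 13, 53] [237.1 235.2] [ 0.593 -0.159  0.04 ]
[1.33, 0.96, -2.04, -0.0, 0.0, 3.42] [3.4, -0.4, 0.21, 0.0, -0.0, 3.36]
tilted rpy [[-0.051 -0.956  0.288]
 [-0.166  0.292  0.942]
 [-0.985  0.    -0.174]]
```

{"fn": "play_rows", "kwargs": {
  "plan": [
    [1.33,0.96,-2.04,0,0,3.42],
    [1.33,0.96,-2.04,0,0,3.42],
    [1.33,0.96,-2.04,0,0,3.42],
    [1.33,0.96,-2.04,0,0,3.42],
    [1.33,0.96,-2.04,0,0,3.42],
    [1.33,0.96,-2.04,0,0,3.42],
    [1.33,0.96,-2.04,0,0,3.42],
    [1.33,0.96,-2.04,0,0,3.42],
    [1.33,0.96,-2.04,0,0,3.42],
    [1.33,0.96,-2.04,0,0,3.42]
  ],
  "grip": 8.7
}}

```text
clock: 2.53
tool_pos: [0.33, 0.4493, 0.4507]
orientation: [-180.0, 0.0, -60.2]
force: [1.0, -0.4, 0.8]
opening: 0.0871
gripper_force: 0.0
```

{"fn": "play_rows", "kwargs": {
  "plan": [
    [3.4,-0.4,0.2,0,0,3.36],
    [3.4,-0.4,0.2,0,0,3.36],
    [3.4,-0.4,0.2,0,0,3.36],
    [3.4,-0.4,0.2,0,0,3.36],
    [3.4,-0.4,0.2,0,0,3.36],
    [3.4,-0.4,0.2,0,0,3.36],
    [3.4,-0.4,0.2,0,0,3.36],
    [3.4,-0.4,0.2,0,0,3.36],
    [3.4,-0.4,0.2,0,0,3.36],
    [3.4,-0.4,0.2,0,0,3.36],
    [3.4,-0.4,0.2,0,0,3.36],
    [3.4,-0.4,0.2,0,0,3.36],
    [3.4,-0.4,0.2,0,0,3.36],
    [3.4,-0.4,0.2,0,0,3.36]
  ]
}}

```text
clock: 3.7
tool_pos: [0.4494, -0.0016, 0.4216]
orientation: [-180.0, 0.0, -107.2]
force: [1.6, -0.4, 1.2]
opening: 0.0873
gripper_force: 0.0
```

{"fn": "play_rows", "kwargs": {
  "plan": [
    [0,0,0,0,-6.67,0],
    [0,0,0,0,-6.67,0],
    [0,0,0,0,-6.67,0],
    [0,0,0,0,-6.67,0],
    [0,0,0,0,-6.67,0],
    [0,0,0,0,-6.67,0],
    [0,0,0,0,-6.67,0],
    [0,0,0,0,-6.67,0],
    [0,0,0,0,-6.67,0],
    [0,0,0,0,-6.67,0],
    [0,0,0,0,-6.67,0],
    [0,0,0,0,-6.67,0]
  ]
}}

```text
clock: 4.7
tool_pos: [0.4499, -0.0012, 0.4225]
orientation: [-178.9, 80.3, -106.1]
force: [0.3, 0.8, -0.8]
opening: 0.0868
gripper_force: 0.0
```

Run:
```python
from h import *
o=get_obs();A=pose(o);print(o["clock"],o["joint_pos"].round(1),A.round(3))
rt=(R.from_euler("xyz",[180,0,-106],degrees=True)*R.from_rotvec([0,-80,0],degrees=True)).as_matrix()
G=np.eye(4);G[:3,:3]=rt;t=np.array([.566,.239,.229])
P=G.copy();P[:3,3]=t-.14*rt[:,2];G[:3,3]=t-.009*rt[:,2]
print(P[:3,3],rows(A,P,10),rows(P,G,6))
```

```text
4.7 [ -38.2    8.7   -8.1  -74.  -106.9   21.2] [[-0.047 -0.955  0.291  0.45 ]
 [-0.162  0.295  0.942 -0.001]
 [-0.986 -0.003 -0.168  0.423]
 [ 0.     0.     0.     1.   ]]
[0.52799703 0.10646788 0.25331074] [1.45, -0.44, 1.53, -0.12, 0.03, -0.0] [0.0, -0.0, 2.18, 0.0, 0.0, 0.0]
```

{"fn": "play_rows", "kwargs": {
  "plan": [
    [1.45,-0.44,1.53,-0.12,0.03,0],
    [1.45,-0.44,1.53,-0.12,0.03,0],
    [1.45,-0.44,1.53,-0.12,0.03,0],
    [1.45,-0.44,1.53,-0.12,0.03,0],
    [1.45,-0.44,1.53,-0.12,0.03,0],
    [1.45,-0.44,1.53,-0.12,0.03,0],
    [1.45,-0.44,1.53,-0.12,0.03,0],
    [1.45,-0.44,1.53,-0.12,0.03,0],
    [1.45,-0.44,1.53,-0.12,0.03,0],
    [1.45,-0.44,1.53,-0.12,0.03,0],
    [0,0,0,0,0,0]
  ]
}}

```text
clock: 5.62
tool_pos: [0.5273, 0.1093, 0.2491]
orientation: [177.3, 79.8, -108.4]
force: [-0.6, -0.3, -0.8]
opening: 0.0867
gripper_force: 0.0
```

Run:
```python
from h import *
s=snapshot("top");cv2.imwrite("pics/a1.png",s["frame"][:,:,::-1])
for t in("torch","torch_lens"): print(t,[(np.round(d["position"],3).tolist(),round(d["score"],2)) for d in spot_point("top",t)[:1]])
o=get_obs();A=pose(o);print(o["joint_pos"].round(1),A.round(3))
t=np.array([.566,.239,.229]);print("torch in tool",A[:3,:3].T@(t-A[:3,3]))
```

```text
torch [([0.568, 0.241, 0.157], 0.69)]
torch_lens [([0.568, 0.241, 0.34], 0.58)]
[-23.4  23.5 -14.8 -77.2 -89.5  38.7] [[-0.052 -0.962  0.267  0.527]
 [-0.171  0.272  0.947  0.107]
 [-0.984  0.004 -0.178  0.252]
 [ 0.     0.     0.     1.   ]]
torch in tool [-0.00173929 -0.00183774  0.13909903]
```

View pics/a1.png

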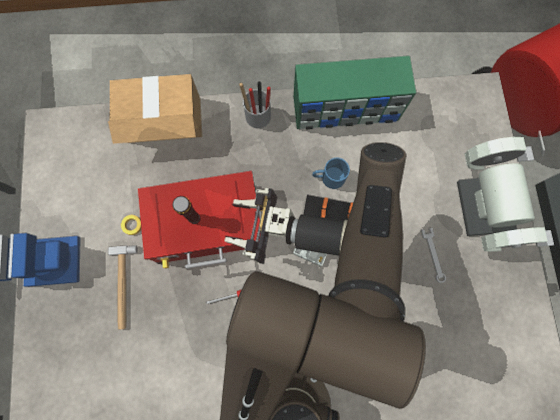

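The top view shows the open fingers (240,222) lined up with the torch at (183,205). I'll advance and grip.

{"fn": "play_rows", "kwargs": {
  "plan": [
    [-0.02,-0.03,2.17,0,0,0],
    [-0.02,-0.03,2.17,0,0,0],
    [-0.02,-0.03,2.17,0,0,0],
    [-0.02,-0.03,2.17,0,0,0],
    [-0.02,-0.03,2.17,0,0,0],
    [-0.02,-0.03,2.17,0,0,0],
    [0,0,0,0,0,0],
    [0,0,0,0,0,0]
  ]
}}

```text
clock: 6.43
tool_pos: [0.5636, 0.2309, 0.231]
orientation: [179.4, 79.7, -106.3]
force: [-0.1, -0.4, -0.9]
opening: 0.0869
gripper_force: 0.0
```

{"fn": "play_rows", "kwargs": {
  "plan": [
    [0,0,0,0,0,0],
    [0,0,0,0,0,0],
    [0,0,0,0,0,0],
    [0,0,0,0,0,0],
    [0,0,0,0,0,0],
    [0,0,0,0,0,0],
    [0,0,0,0,0,0],
    [0,0,0,0,0,0],
    [0,0,0,0,0,0],
    [0,0,0,0,0,0]
  ],
  "grip": 2.5
}}

```text
clock: 7.27
tool_pos: [0.5639, 0.2307, 0.2299]
orientation: [178.8, 79.7, -107.0]
force: [1.2, -0.6, 0.4]
opening: 0.0333
gripper_force: 30.0
```

{"fn": "play_rows", "kwargs": {
  "plan": [
    [-1.6,0,-0.3,0,0,0],
    [-1.6,0,-0.3,0,0,0],
    [-1.6,0,-0.3,0,0,0],
    [-1.6,0,-0.3,0,0,0],
    [-1.6,0,-0.3,0,0,0],
    [0,0,0,0,0,0]
  ]
}}

```text
clock: 7.77
tool_pos: [0.5643, 0.2301, 0.3143]
orientation: [-179.6, 79.8, -105.4]
force: [0.0, 0.1, -2.8]
opening: 0.033
gripper_force: 30.0
```

Run:
```python
from h import *
o=get_obs();A=pose(o);print(o["clock"],o["force"],o["opening"],A[:3,3])
s=snapshot("scene")
for t in("torch","torch_lens"): print(t,[(np.round(d["position"],3).tolist(),round(d["score"],2)) for d in spot_point("scene",t)[:1]])
rt=(R.from_euler("xyz",[180,0,-106],degrees=True)*R.from_rotvec([0,10,0],degrees=True)).as_matrix()
f=np.array([.2756,.961,0])
P=np.eye(4);P[:3,:3]=rt;P[:3,3]=np.array([.585,-.191,.16])-.010*f-.0085*rt[:,2]
M=P.copy();M[:3,3]=[.55,.05,.32];M[:3,:3]=rt@R.from_rotvec([0,-45,0],degrees=True).as_matrix()
print(rows(A,M,13),rows(M,P,13))
```

```text
7.7667 [ 0.02550762  0.05545739 -2.79394075] 0.03301364606997832 [0.56429748 0.23009805 0.31426664]
torch [([0.564, 0.238, 0.244], 0.71)]
torch_lens [([0.565, 0.238, 0.422], 0.56)]
[0.68, -0.27, -1.22, 0.01, 3.44, 0.01] [2.06, -0.77, 0.71, 0.0, 3.46, 0.0]
```

{"fn": "play_rows", "kwargs": {
  "plan": [
    [0.68,-0.27,-1.22,0,3.44,0],
    [0.68,-0.27,-1.22,0,3.44,0],
    [0.68,-0.27,-1.22,0,3.44,0],
    [0.68,-0.27,-1.22,0,3.44,0],
    [0.68,-0.27,-1.22,0,3.44,0],
    [0.68,-0.27,-1.22,0,3.44,0],
    [0.68,-0.27,-1.22,0,3.44,0],
    [0.68,-0.27,-1.22,0,3.44,0],
    [0.68,-0.27,-1.22,0,3.44,0],
    [0.68,-0.27,-1.22,0,3.44,0],
    [0.68,-0.27,-1.22,0,3.44,0],
    [0.68,-0.27,-1.22,0,3.44,0],
    [0.68,-0.27,-1.22,0,3.44,0]
  ]
}}

```text
clock: 9.0
tool_pos: [0.5488, 0.0497, 0.3148]
orientation: [179.5, 34.8, -106.1]
force: [-1.5, 0.4, -3.5]
opening: 0.0326
gripper_force: 30.0
```

{"fn": "play_rows", "kwargs": {
  "plan": [
    [2.06,-0.77,0.71,0,3.46,0],
    [2.06,-0.77,0.71,0,3.46,0],
    [2.06,-0.77,0.71,0,3.46,0],
    [2.06,-0.77,0.71,0,3.46,0],
    [2.06,-0.77,0.71,0,3.46,0],
    [2.06,-0.77,0.71,0,3.46,0],
    [2.06,-0.77,0.71,0,3.46,0],
    [2.06,-0.77,0.71,0,3.46,0],
    [2.06,-0.77,0.71,0,3.46,0],
    [2.06,-0.77,0.71,0,3.46,0],
    [2.06,-0.77,0.71,0,3.46,0],
    [2.06,-0.77,0.71,0,3.46,0],
    [2.06,-0.77,0.71,0,3.46,0],
    [0,0,0,0,0,0]
  ]
}}

```text
clock: 10.17
tool_pos: [0.5802, -0.2004, 0.1604]
orientation: [179.3, -10.3, -105.7]
force: [-0.4, 0.7, -2.7]
opening: 0.033
gripper_force: 30.0
```

Run:
```python
from h import *
o=get_obs();A=pose(o);print(o["clock"],o["joint_pos"].round(1),A.round(3))
for c in("scene","top"):
  s=snapshot(c);cv2.imwrite(f"pics/b_{c}.png",cv2.resize(s["frame"][120:300,170:410,::-1],None,fx=3,fy=3,interpolation=cv2.INTER_CUBIC))
  for t in("torch","torch_lens","cradle","cradle_seat"): print(t,[(np.round(d["position"],3).tolist(),round(d["score"],2)) for d in spot_point(c,t)[:1]])
```

```text
10.1667 [  4.6  19.2 -18.3  11.2 -57.2 -26.9] [[-0.266 -0.962 -0.06   0.58 ]
 [-0.947  0.273 -0.169 -0.2  ]
 [ 0.179  0.012 -0.984  0.16 ]
 [ 0.     0.     0.     1.   ]]
torch [([0.609, -0.098, 0.152], 0.68)]
torch_lens [([0.61, -0.095, 0.148], 0.71)]
cradle [([0.586, -0.191, -0.002], 0.86)]
cradle_seat [([0.563, -0.276, 0.05], 0.67)]
torch [([0.562, -0.267, 0.156], 0.71)]
torch_lens [([0.612, -0.092, 0.159], 0.88)]
cradle [([0.583, -0.191, 0.002], 0.88)]
cradle_seat [([0.56, -0.272, 0.048], 0.7)]
```

View pics/b_scene.png

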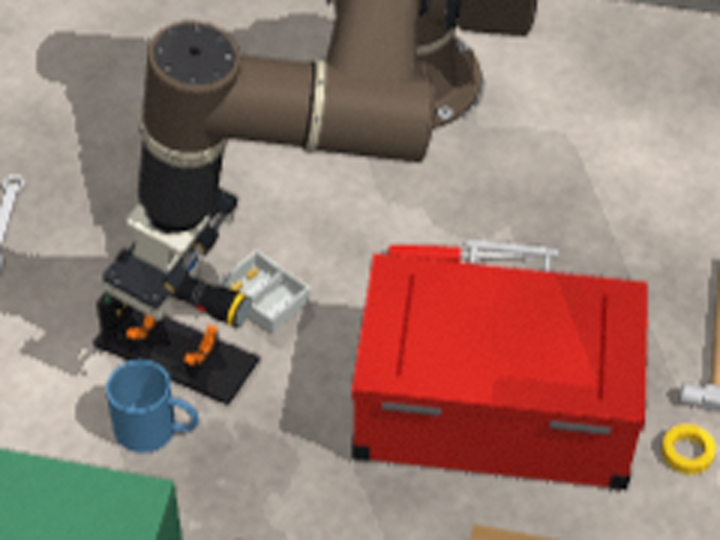

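The zoomed scene view shows the torch level in the gripper above the orange saddles at (140,325) and (200,345), yellow lens end towards +y. The mug at (140,405) is clear. I'll lower it now.

{"fn": "play_rows", "kwargs": {
  "plan": [
    [-0.16,-0.03,0.8,0,0,0],
    [-0.16,-0.03,0.8,0,0,0],
    [-0.16,-0.03,0.8,0,0,0],
    [-0.16,-0.03,0.8,0,0,0],
    [-0.16,-0.03,0.8,0,0,0],
    [-0.16,-0.03,0.8,0,0,0],
    [-0.16,-0.03,0.8,0,0,0],
    [-0.16,-0.03,0.8,0,0,0],
    [-0.16,-0.03,0.8,0,0,0],
    [-0.16,-0.03,0.8,0,0,0],
    [-0.16,-0.03,0.8,0,0,0],
    [-0.08,0,0.4,0,0,0],
    [0,0,0,0,0,0],
    [0,0,0,0,0,0]
  ]
}}

```text
clock: 11.83
tool_pos: [0.5857, -0.1976, 0.0708]
orientation: [179.8, -10.0, -105.8]
force: [0.1, 0.8, -2.7]
opening: 0.0329
gripper_force: 30.0
```

{"fn": "play_rows", "kwargs": {
  "plan": [
    [-0.04,0.06,0.25,0,0,0],
    [-0.04,0.06,0.25,0,0,0],
    [-0.04,0.06,0.25,0,0,0],
    [-0.04,0.06,0.25,0,0,0],
    [-0.02,0,0.12,0,0,0],
    [0,0,0,0,0,0],
    [0,0,0,0,0,0]
  ]
}}

```text
clock: 12.42
tool_pos: [0.5833, -0.1971, 0.0596]
orientation: [179.8, -10.0, -105.8]
force: [1.6, 0.3, -2.4]
opening: 0.0333
gripper_force: 30.0
```

{"fn": "play_rows", "kwargs": {
  "plan": [
    [-0.01,0,0.08,0,0,0],
    [-0.01,0,0.08,0,0,0],
    [0,0,0,0,0,0],
    [0,0,0,0,0,0]
  ]
}}

```text
clock: 12.75
tool_pos: [0.5834, -0.1971, 0.0593]
orientation: [179.8, -10.0, -105.8]
force: [-4.3, 2.2, 7.2]
opening: 0.0334
gripper_force: 30.0
```

{"fn": "play_rows", "kwargs": {
  "plan": [
    [0,0,0,0,0,0],
    [0,0,0,0,0,0],
    [0,0,0,0,0,0],
    [0,0,0,0,0,0],
    [0,0,0,0,0,0],
    [0,0,0,0,0,0]
  ],
  "grip": 5.6
}}

```text
clock: 13.25
tool_pos: [0.5834, -0.1972, 0.0579]
orientation: [179.8, -10.0, -105.8]
force: [-0.2, 0.4, -1.2]
opening: 0.0557
gripper_force: 0.0
```

{"fn": "play_rows", "kwargs": {
  "plan": [
    [0,0,-2,0,0,0],
    [0,0,-2.5,0,0,0],
    [0,0,-3,0,0,0],
    [0,0,-3,0,0,0],
    [0,0,-3,0,0,0],
    [0,0,-3,0,0,0],
    [0,0,-3,0,0,0],
    [0,0,-3,0,0,0]
  ]
}}

```text
clock: 13.92
tool_pos: [0.5945, -0.1597, 0.2812]
orientation: [179.8, -9.9, -105.8]
force: [0.9, 0.2, -0.5]
opening: 0.0561
gripper_force: 0.0
```

Run:
```python
from h import *
o=get_obs();A=pose(o);print(o["clock"],o["joint_pos"].round(1),A[:3,3])
for c in("scene","top"):
  s=snapshot(c);
  cv2.imwrite(f"pics/c_{c}.png",cv2.resize(s["frame"][150:300,170:410,::-1],None,fx=3,fy=3,interpolation=cv2.INTER_CUBIC))
  for t in("torch","torch_lens","mug"): print(t,[(np.round(d["position"],3).tolist(),round(d["score"],2)) for d in spot_point(c,t)[:1]])
  for t in("handle","lid_hinge","slide_knob"): print(t,[(np.round(d["position"],3).tolist(),round(d["score"],2)) for d in spot_point(c,t)[:1]])
# pre-grasp above handle
H=mk([.4335,.215,.148+.08],[180,0,-86.2]);M=mk([.42,.1,.30],[180,0,-90])
print(rows(A,M,14),rows(M,H,8))
```

```text
13.9167 [  8.4  14.5  -7.8   9.4 -72.3 -27.5] [ 0.59447338 -0.15972008  0.28118327]
torch [([0.563, -0.263, 0.05], 0.78)]
torch_lens [([0.61, -0.093, 0.049], 0.69)]
mug [([0.702, -0.21, 0.0], 0.87)]
handle [([0.434, 0.213, 0.149], 0.55)]
lid_hinge [([0.684, 0.233, 0.138], 0.96)]
slide_knob []
torch [([0.566, -0.265, 0.048], 0.69)]
torch_lens [([0.611, -0.091, 0.048], 0.75)]
mug [([0.704, -0.207, 0.001], 0.47)]
handle [([0.435, 0.216, 0.146], 0.55)]
lid_hinge [([0.684, 0.232, 0.133], 0.95)]
slide_knob [([0.447, 0.341, 0.108], 0.57)]
[-1.64, 1.51, -0.28, 0.11, -0.7, -1.13] [-1.43, -0.21, 0.9, -0.0, 0.0, -0.47]
```

View pics/c_scene.png

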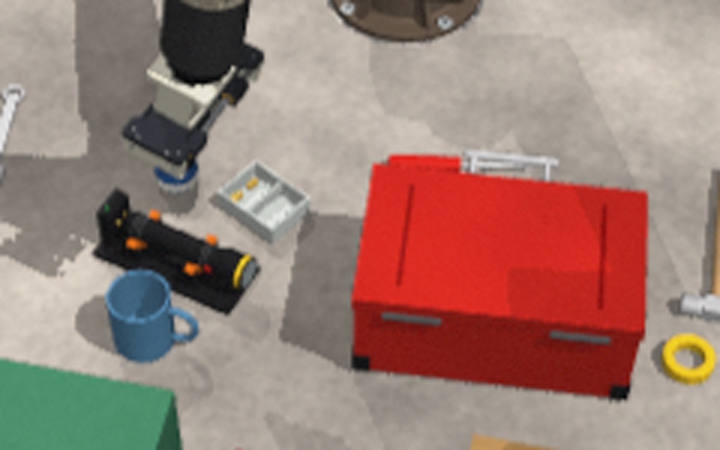

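The torch is seated in both saddles between (150,215) and (245,270), with the lens end free, and the mug, tin and tub have not moved. Next is the handle.

{"fn": "play_rows", "kwargs": {
  "plan": [
    [-1.64,1.51,-0.28,0.11,-0.7,-1.13],
    [-1.64,1.51,-0.28,0.11,-0.7,-1.13],
    [-1.64,1.51,-0.28,0.11,-0.7,-1.13],
    [-1.64,1.51,-0.28,0.11,-0.7,-1.13],
    [-1.64,1.51,-0.28,0.11,-0.7,-1.13],
    [-1.64,1.51,-0.28,0.11,-0.7,-1.13],
    [-1.64,1.51,-0.28,0.11,-0.7,-1.13],
    [-1.64,1.51,-0.28,0.11,-0.7,-1.13],
    [-1.64,1.51,-0.28,0.11,-0.7,-1.13],
    [-1.64,1.51,-0.28,0.11,-0.7,-1.13],
    [-1.64,1.51,-0.28,0.11,-0.7,-1.13],
    [-1.64,1.51,-0.28,0.11,-0.7,-1.13],
    [-1.64,1.51,-0.28,0.11,-0.7,-1.13],
    [-1.64,1.51,-0.28,0.11,-0.7,-1.13]
  ],
  "grip": 2.8
}}

```text
clock: 15.78
tool_pos: [0.4197, 0.1004, 0.2987]
orientation: [180.0, -0.0, -89.9]
force: [0.0, -0.3, -0.0]
opening: 0.0279
gripper_force: 0.0
```

{"fn": "play_rows", "kwargs": {
  "plan": [
    [-1.43,-0.21,0.9,0,0,-0.47],
    [-1.43,-0.21,0.9,0,0,-0.47],
    [-1.43,-0.21,0.9,0,0,-0.47],
    [-1.43,-0.21,0.9,0,0,-0.47],
    [-1.43,-0.21,0.9,0,0,-0.47],
    [-1.43,-0.21,0.9,0,0,-0.47],
    [-1.43,-0.21,0.9,0,0,-0.47],
    [-1.43,-0.21,0.9,0,0,-0.47],
    [0,0,0,0,0,0]
  ]
}}

```text
clock: 16.53
tool_pos: [0.4336, 0.2165, 0.2238]
orientation: [179.8, -0.2, -86.1]
force: [-0.6, -0.5, -0.7]
opening: 0.0284
gripper_force: 0.0
```

Run:
```python
from h import *
o=get_obs();A=pose(o);print(o["clock"],o["orientation"],o["opening"],A[:3,3])
H=mk([.4332,.215,.147],[180,0,-86.2]);print(rows(A,H,8))
s=snapshot("top");cv2.imwrite("pics/d.png",cv2.resize(s["frame"][150:330,90:330,::-1],None,fx=3,fy=3,interpolation=cv2.INTER_CUBIC))
```

```text
16.5333 [ 1.79794175e+02 -1.68588790e-01 -8.61072107e+01] 0.028436789712259252 [0.43361441 0.21645204 0.22375537]
[0.02, 0.0, 0.96, 0.03, -0.02, 0.01]
```

View pics/d.png

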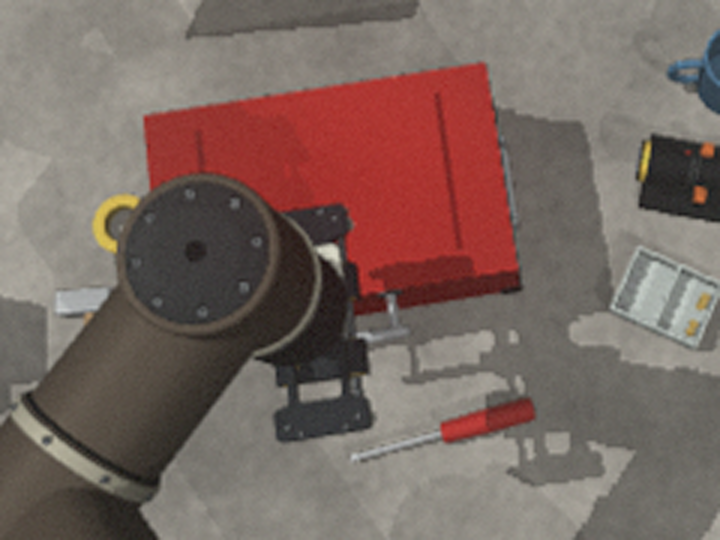

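The gripper is over the handle; one end of the bar is visible at (395,320). I'll go down, watching the force.

{"fn": "play_rows", "kwargs": {
  "plan": [
    [0.02,0,0.96,0.03,-0.02,0],
    [0.02,0,0.96,0.03,-0.02,0],
    [0.02,0,0.96,0.03,-0.02,0],
    [0.02,0,0.96,0.03,-0.02,0],
    [0.02,0,0.96,0,0,0],
    [0,0,0.6,0,0,0],
    [0,0,0.3,0,0,0],
    [0,0,0,0,0,0]
  ]
}}

```text
clock: 17.25
tool_pos: [0.4337, 0.2132, 0.1687]
orientation: [-180.0, -0.0, -86.2]
force: [0.3, -0.2, -0.3]
opening: 0.0276
gripper_force: 0.0
```

{"fn": "play_rows", "kwargs": {
  "plan": [
    [0,0,0.4,0,0,0],
    [0,0,0.4,0,0,0],
    [0,0,0.4,0,0,0],
    [0,0,0.4,0,0,0],
    [0,0,0.4,0,0,0],
    [0,0,0.1,0,0,0],
    [0,0,0,0,0,0]
  ]
}}

```text
clock: 17.83
tool_pos: [0.4337, 0.2134, 0.148]
orientation: [-180.0, -0.0, -86.2]
force: [1.3, 0.4, -0.1]
opening: 0.0281
gripper_force: 0.0
```

{"fn": "play_rows", "kwargs": {
  "plan": [
    [0,0,0,0,0,0],
    [0,0,0,0,0,0],
    [0,0,0,0,0,0],
    [0,0,0,0,0,0],
    [0,0,0,0,0,0],
    [0,0,0,0,0,0]
  ],
  "grip": 0.5
}}

```text
clock: 18.33
tool_pos: [0.4339, 0.2136, 0.1486]
orientation: [-179.9, 0.0, -86.2]
force: [-1.6, -0.1, 1.4]
opening: 0.0112
gripper_force: 30.0
```

Gripped the bar. Gentle tug: 7 mm up.

{"fn": "play_rows", "kwargs": {
  "plan": [
    [0,0,-0.1,0,0,0],
    [0,0,-0.1,0,0,0],
    [0,0,-0.1,0,0,0],
    [0,0,-0.1,0,0,0],
    [0,0,-0.1,0,0,0],
    [0,0,-0.1,0,0,0],
    [0,0,-0.1,0,0,0],
    [0,0,0,0,0,0],
    [0,0,0,0,0,0]
  ]
}}

```text
clock: 19.08
tool_pos: [0.4343, 0.2136, 0.1556]
orientation: [-179.9, 0.0, -86.2]
force: [5.2, 0.5, -4.5]
opening: 0.0112
gripper_force: 30.0
```

{"fn": "play_rows", "kwargs": {
  "plan": [
    [0,0,-0.1,0,0,0],
    [0,0,-0.1,0,0,0],
    [0,0,-0.1,0,0,0],
    [0,0,0,0,0,0],
    [0,0,0,0,0,0]
  ]
}}

```text
clock: 19.5
tool_pos: [0.4345, 0.2137, 0.1587]
orientation: [-179.9, 0.0, -86.2]
force: [6.9, -0.1, -5.6]
opening: 0.0107
gripper_force: 30.0
```

Run:
```python
from h import *
o=get_obs();print(o["clock"],o["force"],o["tool_pos"],o["opening"],o["tau"].round(1))
```

```text
19.5 [ 6.86662507 -0.1315984  -5.60586073] [0.43446011 0.21367063 0.15866232] 0.010690619163360771 [  1.2 -37.4  24.3   5.   -1.5  -0.1]
```

At 10 mm up the load is just the lid's weight: a caught lock would add about 12 N here. I'll follow the hinge arc carefully and confirm.

Run:
```python
from h import *
A=pose();c=np.array([.6873,.2303,.137]);ax=np.array([-.0663,.9978,0])
def rot(d):
    T=np.eye(4);T[:3,:3]=R.from_rotvec(ax*np.radians(d)).as_matrix();T[:3,3]=c-T[:3,:3]@c;return T
for d in(1,2): print(rows(A,rot(d)@A,1))
b=A[:3,3]-c;print("lid deg",np.degrees(np.arctan2(b[2],-(b[0]*.9978+b[1]*.0663))-np.arctan2(.011,.254)))
```

```text
[-0.0, -0.04, -0.44, -1.0, -0.0, 0.0]
[-0.0, -0.09, -0.88, -2.0, -0.0, 0.0]
lid deg 2.4066468187580314
```

{"fn": "play_rows", "kwargs": {
  "plan": [
    [0,-0.04,-0.44,-1,0,0],
    [0,-0.04,-0.44,-1,0,0],
    [0,0,0,0,0,0],
    [0,0,0,0,0,0]
  ]
}}

```text
clock: 19.83
tool_pos: [0.4353, 0.2137, 0.1673]
orientation: [178.1, 0.0, -86.2]
force: [6.1, 0.7, -6.8]
opening: 0.0109
gripper_force: 30.0
```

The lock had not caught (lid at about 0.077 rad, weight only), so the release stays untouched. Raising.

{"fn": "play_rows", "kwargs": {
  "plan": [
    [0,-0.09,-0.88,-2,0,0],
    [0,-0.09,-0.88,-2,0,0],
    [0,-0.09,-0.88,-2,0,0],
    [0,-0.09,-0.88,-2,0,0],
    [0,-0.09,-0.88,-2,0,0],
    [0,-0.09,-0.88,-2,0,0],
    [0,-0.09,-0.88,-2,0,0],
    [0,-0.09,-0.88,-2,0,0],
    [0,-0.09,-0.88,-2,0,0],
    [0,0,0,0,0,0]
  ]
}}

```text
clock: 20.67
tool_pos: [0.4568, 0.2153, 0.2434]
orientation: [159.9, 0.0, -86.2]
force: [0.9, 1.1, -6.9]
opening: 0.0111
gripper_force: 30.0
```

Run:
```python
from h import *
o=get_obs();A=pose(o);c=np.array([.6873,.2303,.137]);b=A[:3,3]-c;h=-(b[0]*.9978+b[1]*.0663)
print("lid deg",np.degrees(np.arctan2(b[2],h)-np.arctan2(.011,.254)),"radius",np.hypot(h,b[2]),o["joint_pos"].round(1),o["orientation"],o["force"])
```

```text
lid deg 22.251715823053452 radius 0.2543047125950883 [ 38.7  16.4  -3.7 -11.4 -86.6 -32.5] [ 1.59888374e+02  2.81458391e-02 -8.62401104e+01] [ 0.8782025   1.11804798 -6.92088578]
```

{"fn": "play_rows", "kwargs": {
  "plan": [
    [0,-0.09,-0.88,-2,0,0],
    [0,-0.09,-0.88,-2,0,0],
    [0,-0.09,-0.88,-2,0,0],
    [0,-0.09,-0.88,-2,0,0],
    [0,-0.09,-0.88,-2,0,0],
    [0,-0.09,-0.88,-2,0,0],
    [0,-0.09,-0.88,-2,0,0],
    [0,-0.09,-0.88,-2,0,0],
    [0,-0.09,-0.88,-2,0,0],
    [0,-0.09,-0.88,-2,0,0],
    [0,-0.04,-0.44,-1,0,0],
    [0,0,0,0,0,0],
    [0,0,0,0,0,0],
    [0,0,0,0,0,0],
    [0,0,0,0,0,0],
    [0,0,0,0,0,0]
  ]
}}

```text
clock: 22.0
tool_pos: [0.5093, 0.2192, 0.3185]
orientation: [139.1, 0.1, -86.2]
force: [-0.2, 4.9, -5.1]
opening: 0.0109
gripper_force: 30.0
```

Run:
```python
from h import *
o=get_obs();A=pose(o);c=np.array([.6873,.2303,.137]);b=A[:3,3]-c;h=-(b[0]*.9978+b[1]*.0663)
print("lid deg",np.degrees(np.arctan2(b[2],h)-np.arctan2(.011,.254)),np.hypot(h,b[2]),o["force"],o["gripper_force"])
s=snapshot("scene");cv2.imwrite("pics/e.png",s["frame"][:,:,::-1])
for t in("torch","torch_lens","handle"): print(t,[(np.round(d["position"],3).tolist(),round(d["score"],2)) for d in spot_point("scene",t)[:1]])
```

```text
lid deg 43.03288682207157 0.25443315229053454 [-0.19557801  4.85938767 -5.0873937 ] 29.996724128723145
torch [([0.563, -0.264, 0.047], 0.61)]
torch_lens [([0.61, -0.091, 0.046], 0.78)]
handle []
```

View pics/e.png

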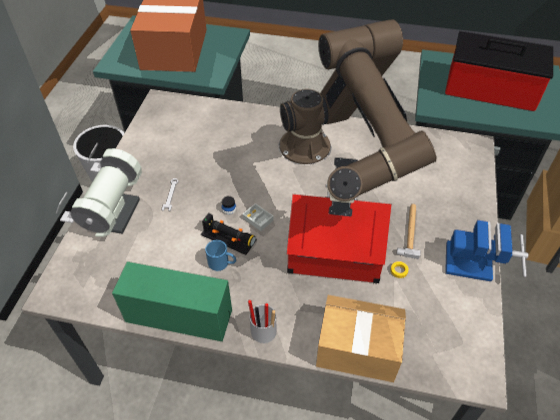

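The lid is held up by the gripper at (342,195), the torch lies in its cradle at (230,235), and everything else is in place. Handing in.

```bash
python3 -c "
from plant import *
print(close_job())"
```

```text
the job is handed in; nothing more can be done
None
```

The torch lies let go in its cradle with its tail towards the charging block. The tug showed the lock had not caught, so I left the yellow release alone. The lid is held by its handle at about 43 degrees, and the job is handed in at about 22 s; the hand-in returned no verdict.

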